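Load the air dryer's canister and shut its service drawer

ROBOT

A 6-joint arm with a two-finger parallel gripper is mounted at the origin on a cart in front of the work surface, level with it; the furniture and walls round the work are solid. World frame = base frame: x ahead of the robot, y to its left, z up, the work surface at z = 0. Lengths are in m, angles in degrees, forces in N, time in s.
With the tool pointing down it reaches from about 0.25 to 0.725 m from the base axis. Payload 9.7 kg.
Tool frame: the origin (TCP) lies on the centre line of the jaws, within the pads' length; the fingertips stand 22 mm ahead of it and the grasp point (between the pads) lies 3 mm ahead of it; z points along the fingers, y is the direction in which the jaws open and shut (so a half turn about z gives the same grasp; the last joint's range is limited). The gripper opens to 85 mm and grips with 20 to 120 N. Pads are 22 mm wide; open, the fingers measure 114 mm over their backs; the gripper's body (76 mm by 85 mm) begins 54 mm behind the grasp point. The pads swing forward as they close: fully open they stand 13 mm farther back than shut.
Start: joints at [69.385, 4.979, 10.078, 95.1, 0, 90], TCP at [0.194, 0.515, 0.253] pointing down, gripper open.
Joint ranges: [-179.16, 179.16], [-48.56, 103.87], [-65.8, 70.77], [-126.05, 130.52], [-82.76, 87.17], [-180, 180]. Speed limits (degrees/s): [127.2, 127.2, 147.25, 180, 180, 180].

INTERFACE

Orientations are given as [roll, pitch, yaw] about the fixed x, y, z axes, in that order (R = Rz(yaw) Ry(pitch) Rx(roll)).
In Python, from workcell import monitor, eyes, job gives the robot as it stands. The module is installed in compiled form; this text tells all that it offers.
- The arm moves only by the tool drive_tool, never from a script. Its argument "plan" is a list of rows, each a list of 3 entries, a list of its own where there are three numbers: the opening, from 0 (shut) to 1 (fully open), then the shift along the world's x, y, z in m, then the turn about the world's z in degrees. In form: [[gripper, [x, y, z], yaw], ...]. A call has 1 to 10 rows; each row shifts and turns the commanded pose from where the row before left it; what a row does not reach is not made up. A row lasts 1/8 s, in which the tool goes at most 62.5 mm and 10.7 degrees, less where a joint would pass 70% of its speed; a pose out of reach is approached as far as the arm can. A call is refused whole if a number of a shift passes 0.0625 or a number of a turn 10.7, either way. A call with a gripper value outside its range is refused whole. The fingers move at their own pace and stop on an object; "grip_force" is the grip in N (left out, the last holds). Time passes only in rows, so rows that do not move let the fingers close. It gives the time, the measured TCP pose, the force and the opening at its end, in the units of the state.
- monitor.get_obs(): the state, without advancing time (a new reading comes with each control period).
- eyes.camera(name): name is "scene" or "top" or "wrist"; returns (picture, depth): 400x640x3 uint8, red, green, blue; 400x640 float32, m along the optical axis (not along the pixel's ray), 0 where there is no reading.
- eyes.camera_params(name): a dict with "fx", "fy", "cx", "cy" (pixels), "dist_coeffs" ([k1, k2, p1, p2, k3] as OpenCV has them; the pictures are not rectified), "extrinsics" (4x4, takes a point from world to camera coordinates); the wrist camera has in their place "mount" (4x4, takes a point from camera to tool coordinates, whose origin is the TCP and whose axes are the flange's). Camera axes: x right, y down, z forward; pixel columns grow to the right and rows downward; lengths in m; the calibration is good to about 2 mm. A picture is of the moment at which its call begins: read the wrist's pose just before it. camera_params takes no time and is no camera call.
- job.job_done(): hands the job in, once; it reports no verdict.
The state is a dict: "time": time; "q": joint angles; "qd": joint speeds; "joint_efforts": joint torques, N m; "ee_pos": TCP position; "tcp_rot": TCP orientation; "wrist_force": force on the tool from outside, world axes, zero at the start; "torque": the same for the moment, N m; "opening": finger opening in m.
Only numpy, scipy, OpenCV 4.12 (cv2) and the standard library are available. Lean on these libraries where they do the work, as an engineer would, in place of code of your own. Each camera call takes 0.05 s, during which the arm holds its last target.

TASK

The air dryer's service drawer is locked out for a canister change. Set the shorter canister, the one with the wing grip and two ears at its foot, into the round socket on the drawer, press it right down against the sprung plate, turn it clockwise (seen from above) to its stop and let go so that it stays locked; then press the drawer's release lever and push the drawer fully home. Feel for the plate's stop rather than ramming it, and leave the taller canister where it stands.

Things in the scene. Friction and masses are not known exactly. Their poses are not given: they have to be found in the camera images.
- dryer: the air dryer, fixed on the bench: grey sheet-metal tower 160 (x, depth) x 172 (y) x 206 mm, a gauge on its roof; origin at the centre of the tower's underside. Its open front faces its own -x, the way the drawer comes out; low side walls, 67 mm high, reach 45 mm farther to the front. The drawer's front panel is 172 mm wide, 8 mm thick, its top edge 67 mm above the bench
- drawer (a joint): how far the drawer is out along the dryer's -x: 0 fully home (front panel against the low side walls), 0.130 m fully out. It starts fully out, held there by a pawl with 2 mm of play; about 3 N moves it once the lever is pressed
- socket_foot (a point): foot of the aluminium bayonet socket (88 mm across), on its axis, on the drawer's floor, 20 mm above the bench; moves with the drawer, axes as the dryer's. The socket is screwed up on a thread by an unknown h, 0 to 18 mm, different on every unit. Its rim stands 42 mm + h above this point; its bore takes the canister's foot with 3.5 mm to spare all round
- valve_plate (a joint): how far the sprung plate in the socket is pressed down: 0 at rest (its top 28 mm + h above socket_foot), 0.014 m fully depressed, on a rubber stop. The spring pushes back with 4 N at rest, 12 N fully depressed; the stop then gives about 1 mm per 10 N, and 35 N or more spoils it. With the canister locked, its ears held up in the pockets, the plate stays about 0.007 m down
- release_lever (a joint): angle of the lever: 0 at rest, 0.38 rad fully pressed. From 0.26 rad on its pawl is free of the slide; once the drawer has moved in by 4 mm the pawl rides on the slide and the lever stays down by itself, at about 0.24 rad
- paddle_top (a point): pressing point on the lever's black paddle, 43 mm above the bench; moves with lever and drawer. The paddle lies flat before the drawer's front panel, 28 mm deep along the dryer's x (this point is 17 mm from the panel), 40 mm wide; hinged 30 mm from here on the -y side. 3 N starts it, 6 N presses it fully (11 mm). Fingertips that hold it down meet the panel if moved to the housing
- canister: the canister to load, loose, upright, 0.15 to 0.31 kg: grey, 66 mm across, 111 mm high; origin at the centre of its underside. Foot 52 mm across up to 34 mm; two ears along its +x and -x reach 36 mm from the axis, 12 mm wide, 6 to 12 mm up. On top a black wing grip, 46 mm long along x, 14 mm thick along y, 83 to 111 mm up. Half a turn makes no difference
- tall_canister: a bystander, loose: a slimmer plain grey canister without ears, 58 mm across, 149 mm high, with a round knob on top; origin at the centre of its underside
- front_gap (a point): middle of the socket's front gap, 33 mm from the axis towards the dryer's -x, at foot height; a second gap is opposite. The gaps, 40 degrees wide, let the ears in. Clockwise from each, under the rim: a nose (underside 28 mm + h up), a pocket (roof 33 mm + h up, centre 61 degrees from the gap, 6 degrees play), a stop. The ears pass the nose only with the plate within 2 mm of fully down

How it is judged (in metres and radians):
On the way, in this order (a step that is already met when the one before it is completed fails the run):
1. the canister stands in the socket, ears still at the gaps, and presses the sprung plate fully down (value of joint valve_plate above 0.012 m and horizontal distance between canister and socket_foot below 0.006 m and value of joint drawer above 0.12 m and angle between the x axis of canister and the x axis of socket_foot, either way round below 0.35 rad), for 0.1 s.
2. the canister is turned, locked and let go, with the drawer still out (angle between the x axis of canister and the x axis of socket_foot, either way round above 0.88 rad and value of joint valve_plate between 0.005 and 0.009 m and horizontal distance between canister and socket_foot below 0.006 m and contact force between canister and the fingers below 0.1 N and value of joint drawer above 0.12 m), for 0.2 s.
At the end, for the whole second after the job is handed in: the canister stands upright in the socket within 6 mm of its axis, turned at least 50 degrees from the gaps and held up in the pockets by the spring (plate 5 to 9 mm down), at rest; the drawer is home to within 6 mm (value of joint drawer below 0.006 m and angle between the x axis of canister and the x axis of socket_foot, either way round above 0.88 rad and value of joint valve_plate between 0.005 and 0.009 m and horizontal distance between canister and socket_foot below 0.006 m and angle between canister's own z axis and vertical below 0.1 rad and linear speed of canister below 0.02 m/s); the robot touches nothing.
It fails at once if the plate is rammed: its rubber stop is squeezed in by more than 2.5 mm, which takes about 35 N (value of joint valve_plate above 0.0165 m).
It fails at once if the taller canister is moved by more than 3 cm or tipped over (distance of tall_canister from where it was at the start of the episode above 0.03 m or angle between tall_canister's own z axis and vertical above 0.4 rad).
It also fails if it takes over 61 s, if anything falls off the work surface, if the arm or the gripper's body presses on something with over 40 N, if the wrist force passes 120 N, or if a joint passes its speed limit or range.

## Working session

There is one attempt and no reset: what is moved stays moved. The work goes in short steps, Python scripts to look and compute and a tool call to move; the robot and the scene stay as the last step left them, time stands still between calls to the robot, and variables do not carry over. Pictures are saved under pics/ and viewed, and the job is handed in when it is done.

Besides the shell and the picture viewer there is one more tool, called after "Request:" by a JSON object that holds its "name" and its "arguments". drive_tool: Moves the arm, as the interface text tells. Its arguments: {"type":"object","properties":{"plan":{"type":"array","items":{"type":"array"}},"grip_force":{"type":"number"}},"required":["plan"]}

```bash
mkdir -p pics; cat > h.py <<'E'
import numpy as np,cv2
from workcell import monitor,eyes,job
def snap(n,f):
    o=monitor.get_obs(); p,d=eyes.camera(n); cv2.imwrite(f'pics/{f}.png',p[:,:,::-1]); np.save(f'pics/{f}_d.npy',d); np.savez(f'pics/{f}_o.npz',pos=o['ee_pos'],rot=o['tcp_rot']); return p,d
def cam(n,f):
    P=eyes.camera_params(n); K=np.array([[P['fx'],0,P['cx']],[0,P['fy'],P['cy']],[0,0,1.]]); D=np.array(P['dist_coeffs'])
    if n=='wrist':
        from scipy.spatial.transform import Rotation as R
        o=np.load(f'pics/{f}_o.npz'); T=np.eye(4);T[:3,:3]=R.from_euler('xyz',o['rot'],degrees=True).as_matrix();T[:3,3]=o['pos']
        T=T@np.array(P['mount'])
    else: T=np.linalg.inv(np.array(P['extrinsics']))
    return K,D,T
def ray(n,f,uv):
    K,D,T=cam(n,f); q=cv2.undistortPoints(np.array(uv,float).reshape(-1,1,2),K,D).reshape(-1,2)
    return T,np.c_[q,np.ones(len(q))]
def at_depth(n,f,uv):
    d=np.load(f'pics/{f}_d.npy'); T,r=ray(n,f,uv); uv=np.array(uv).reshape(-1,2).astype(int)
    p=r*d[uv[:,1],uv[:,0]][:,None]; return p@T[:3,:3].T+T[:3,3]
def at_z(n,f,uv,z):
    T,r=ray(n,f,uv); w=r@T[:3,:3].T; s=(z-T[2,3])/w[:,2]; return w*s[:,None]+T[:3,3]
def cloud(n,f):
    v,u=np.mgrid[0:400,0:640]; uv=np.c_[u.ravel(),v.ravel()]; return at_depth(n,f,uv).reshape(400,640,3)
E
python3 - <<'E'
from h import *
o=monitor.get_obs(); print(o)
for n in('scene','top','wrist'): snap(n,n+'0')
for n in('scene','top','wrist'): print(n,cam(n,n+'0'))
E
```

```text
{'time': 0.0, 'q': array([6.93845560e+01, 5.00905107e+00, 1.00340620e+01, 9.50983018e+01,
       2.72579062e-03, 9.00003123e+01]), 'qd': array([-0.00380792,  0.05624907, -0.01293839,  0.00490311,  0.0215303 ,
       -0.02192735]), 'joint_efforts': array([-7.31057889e-05, -5.20387101e+01,  4.64802790e+01,  1.65054901e-02,
       -2.75872189e-06,  7.20417773e-06]), 'ee_pos': array([0.19357068, 0.51460081, 0.25259919]), 'tcp_rot': array([-1.79926709e+02, -2.72538892e-03,  1.59384240e+02]), 'wrist_force': array([ 0.1908553 ,  0.30683143, -0.16729047]), 'torque': array([-0.01900915, -0.03565053, -0.00026462]), 'opening': 0.0856304135854442}
scene (array([[412.16103462,   0.        , 315.22212735],
       [  0.        , 412.16103462, 195.1996122 ],
       [  0.        ,   0.        ,   1.        ]]), array([-0.04853716,  0.        ,  0.        ,  0.        ,  0.        ]), array([[-0.99480881, -0.06532091,  0.07802954,  0.45706153],
       [-0.10027116,  0.49845909, -0.86109479,  0.98119991],
       [ 0.01735296, -0.86444879, -0.50242129,  0.66755687],
       [ 0.        ,  0.        ,  0.
[... 378 characters left out ...]
      [ 0.00125785, -0.60650374, -0.79507964,  0.96250406],
       [ 0.        ,  0.        ,  0.        ,  1.        ]]))
wrist (array([[353.21655493,   0.        , 320.51330775],
       [  0.        , 353.21655493, 195.73449939],
       [  0.        ,   0.        ,   1.        ]]), array([-0.01095043,  0.        ,  0.        ,  0.        ,  0.        ]), array([[ 3.52193759e-01,  9.00942960e-01,  2.53498202e-01,
         1.31381043e-01],
       [ 9.35926784e-01, -3.38802743e-01, -9.61964454e-02,
         5.38238246e-01],
       [-7.81623840e-04,  2.71135545e-01, -9.62540859e-01,
         3.74501086e-01],
       [ 0.00000000e+00,  0.00000000e+00,  0.00000000e+00,
         1.00000000e+00]]))
```

View pics/scene0.png

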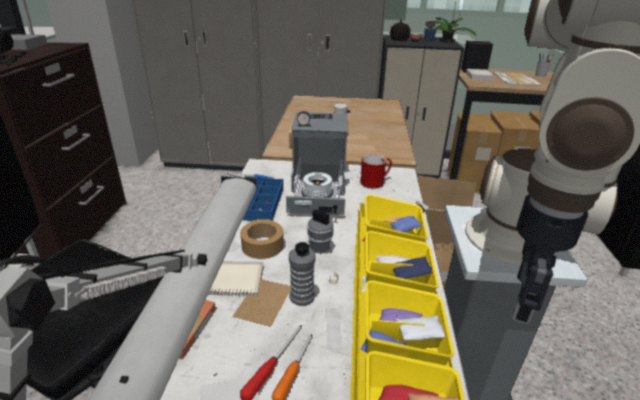

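View pics/top0.png

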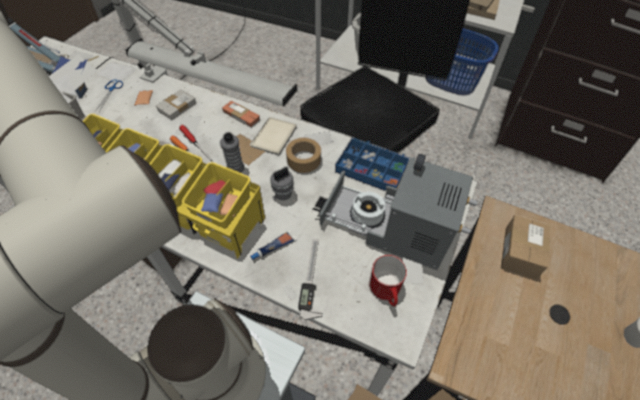

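View pics/wrist0.png

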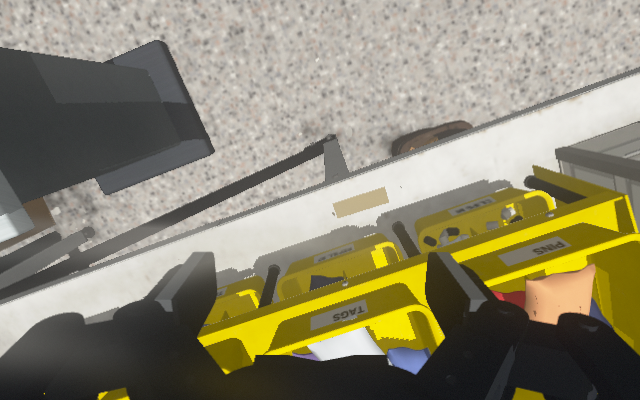

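The scene shows the tall canister at about (302,275) and the target at (320,235). The drawer socket is at (317,185). In the top view these are at (232,150), (283,183) and (368,207).

```bash
python3 - <<'E'
from h import *
for n,(a,b,c,d) in {'scene':(270,90,370,310),'top':(200,110,480,280)}.items():
    p=cv2.imread(f'pics/{n}0.png')[b:d,a:c]; s=min(800/(c-a),600/(d-b)); s=int(s*100)/100
    cv2.imwrite(f'pics/{n}0c.png',cv2.resize(p,None,fx=s,fy=s,interpolation=cv2.INTER_CUBIC)); print(n,s)
C=cloud('top','top0')
def show(n,uv): 
    print(n,np.round(at_depth(n,n+'0',uv),3).tolist())
show('top',[(283,183),(283,174),(229,139),(368,207),(320,204),(368,200),(400,170),(460,180),(380,230)])
show('scene',[(320,215),(320,235),(302,250),(317,182),(317,165),(300,204),(340,208),(317,130)])
E
```

```text
scene 2.72
top 2.85
top [[0.502, 0.09, 0.085], [0.523, 0.1, 0.097], [0.538, 0.285, 0.141], [0.553, -0.15, 0.056], [0.51, -0.022, 0.044], [0.576, -0.14, 0.055], [0.761, -0.178, 0.013], [0.623, -0.35, 0.207], [0.519, -0.203, 0.022]]
scene [[0.522, 0.119, 0.108], [0.519, 0.142, 0.064], [0.543, 0.313, 0.146], [0.555, -0.148, 0.057], [0.575, -0.369, 0.008], [0.593, -0.031, 0.044], [0.476, -0.036, 0.037], [0.564, -0.217, 0.202]]
```

View pics/scene0c.png

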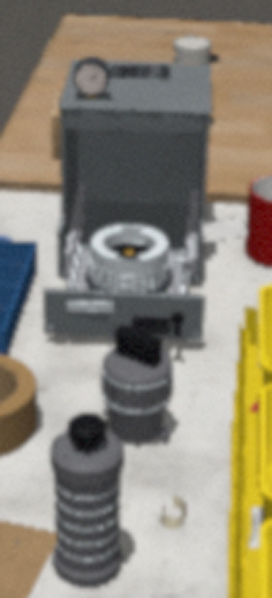

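View pics/top0c.png

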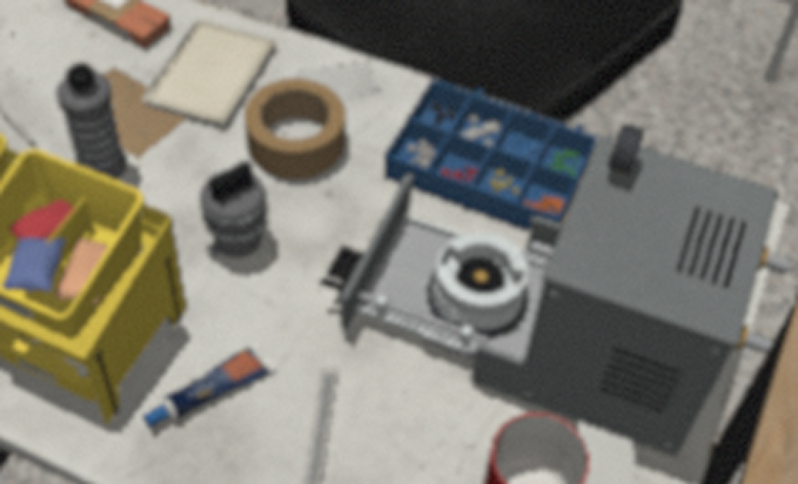

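```bash
python3 - <<'E'
from h import *
P=eyes.camera_params('wrist'); print(np.round(P['mount'],3))
for n in('top','scene'):
    C=cloud(n,n+'0'); d=np.load(f'pics/{n}0_d.npy')>0
    def sel(x0,x1,y0,y1,z0,z1): 
        return C[d&(C[...,0]>x0)&(C[...,0]<x1)&(C[...,1]>y0)&(C[...,1]<y1)&(C[...,2]>z0)&(C[...,2]<z1)]
    w=sel(.45,.6,.03,.18,.095,.13); r=cv2.minAreaRect((w[:,:2]*1000).astype(np.float32)); print(n,'wing',len(w),w[:,2].max(),r)
    w=sel(.45,.6,.03,.18,.04,.08);print('body',len(w),cv2.minEnclosingCircle((w[:,:2]*1000).astype(np.float32)))
    w=sel(.45,.65,.2,.38,.03,.17);print('tall',len(w),cv2.minEnclosingCircle((w[:,:2]*1000).astype(np.float32)))
    w=sel(.4,.75,-.5,-.15,.195,.215); print('roof',len(w),cv2.minAreaRect((w[:,:2]*1000).astype(np.float32)))
    w=sel(.4,.75,-.15,.0,.055,.07);print('pan',len(w),cv2.minAreaRect((w[:,:2]*1000).astype(np.float32)))
E
```

```text
[[-0.    -0.963 -0.271  0.067]
 [ 1.    -0.     0.     0.   ]
 [-0.    -0.271  0.963 -0.122]
 [ 0.     0.     0.     1.   ]]
top wing 108 0.11421654220456035 ((521.977783203125, 106.72554779052734), (16.10501480102539, 44.85166931152344), 62.47785949707031)
body 223 ((520.05224609375, 105.88581848144531), 34.063316345214844)
tall 577 ((542.8843383789062, 295.12261962890625), 29.32086944580078)
roof 3856 ((560.9033813476562, -299.0958251953125), (178.2817840576172, 166.06121826171875), 2.2568719387054443)
pan 419 ((551.5291137695312, -93.51058959960938), (170.16180419921875, 115.31558990478516), 1.6537909507751465)
scene wing 127 0.1122004452185631 ((521.2809448242188, 111.84489440917969), (15.79779052734375, 47.316993713378906), 60.279541015625)
body 361 ((521.2775268554688, 113.99217987060547), 34.004539489746094)
tall 1171 ((543.8040771484375, 299.7304382324219), 29.09855079650879)
roof 936 ((560.8480224609375, -296.06024169921875), (174.8246612548828, 172.1592559814453), 2.4034783840179443)
pan 427 ((549.1358032226562, -89.26881408691406), (170.63075256347656, 121.2223892211914), 0.6346509456634521)
```

Request:
{"name": "drive_tool", "arguments": {"plan": [[1, [0.03, -0.03, 0.02], 0], [1, [0.035, -0.045, 0.02], 0], [1, [0.035, -0.045, 0.02], 0], [1, [0.035, -0.05, 0], 0], [1, [0.035, -0.05, 0], 0], [1, [0.03, -0.05, 0], 0], [1, [0.03, -0.05, 0], 0], [1, [0.02, -0.05, 0], 0]]}}

```text
time: 1.15
ee_pos: [0.4444, 0.1429, 0.3129]
tcp_rot: [-180.0, -0.0, 159.4]
wrist_force: [0.7, 1.2, -0.2]
opening: 0.0855
```

```bash
python3 - <<'E'
from h import *
snap('wrist','w1')
E
```

```text
(no output)
```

View pics/w1.png

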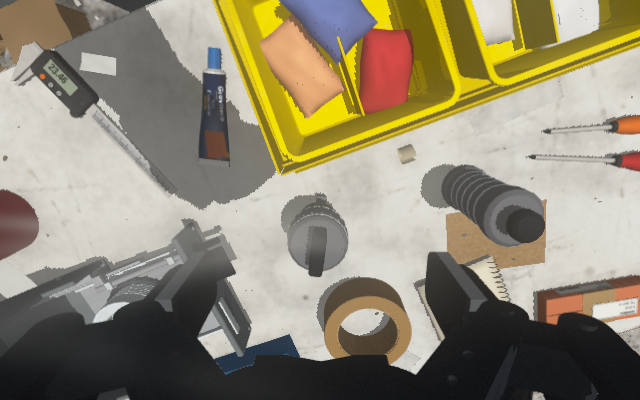

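```bash
python3 - <<'E'
from h import *
n='wrist';C=cloud(n,'w1'); d=np.load(f'pics/w1_d.npy')>0
def sel(x0,x1,y0,y1,z0,z1): 
    return C[d&(C[...,0]>x0)&(C[...,0]<x1)&(C[...,1]>y0)&(C[...,1]<y1)&(C[...,2]>z0)&(C[...,2]<z1)]
w=sel(.45,.6,.05,.16,.1,.13);print('wing',len(w),np.median(w[:,2]),cv2.minAreaRect((w[:,:2]*1000).astype(np.float32)))
w=sel(.45,.6,.05,.16,.06,.085);print('body',len(w),cv2.minEnclosingCircle((w[:,:2]*1000).astype(np.float32)))
E
```

```text
wing 641 0.11174349894375696 ((524.2977905273438, 109.27845764160156), (14.568781852722168, 45.87799072265625), 61.91813278198242)
body 2148 ((523.7391357421875, 109.47566223144531), 33.77927017211914)
```

Request:
{"name": "drive_tool", "arguments": {"plan": [[1, [0.02, -0.02, 0], -10], [1, [0.02, -0.02, 0], -10], [1, [0.02, -0.03, 0], -10], [1, [0.02, -0.03, 0], -10], [1, [0.02, -0.03, 0], -10], [1, [0.01, -0.03, 0], -10], [1, [0, 0, 0], -7.4], [1, [0, 0, 0], 0]]}}

```text
time: 2.2
ee_pos: [0.5537, -0.0155, 0.3129]
tcp_rot: [-180.0, -0.0, 92.0]
wrist_force: [0.2, 0.7, -0.1]
opening: 0.0856
```

```bash
python3 - <<'E'
from h import *
snap('wrist','w2')
E
```

```text
(no output)
```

View pics/w2.png

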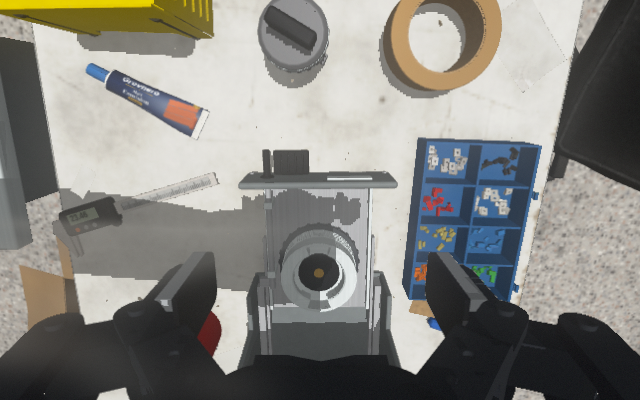

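The wrist view shows the socket at about (320,270), the panel along row 180, and the paddle at about (291,162) with a hinge post at (267,163).

```bash
python3 - <<'E'
from h import *
n='wrist';C=cloud(n,'w2'); d=np.load(f'pics/w2_d.npy')>0
def sel(x0,x1,y0,y1,z0,z1): 
    return C[d&(C[...,0]>x0)&(C[...,0]<x1)&(C[...,1]>y0)&(C[...,1]<y1)&(C[...,2]>z0)&(C[...,2]<z1)]
mm=lambda w:(w[:,:2]*1000).astype(np.float32)
w=sel(.45,.65,-.055,-.02,.062,.072);print('panel',len(w),np.median(w[:,2]),cv2.minAreaRect(mm(w)))
print('dryer yaw fit', np.degrees(np.polyfit(w[:,0],w[:,1],1)[0]))
w=sel(.49,.62,-.22,-.08,.055,.09); print('rim',len(w),np.percentile(w[:,2],[5,25,50,75,95]))
zr=np.median(w[:,2]); w=w[abs(w[:,2]-zr)<.004]; c,r=cv2.minEnclosingCircle(mm(w)); print('rim circ',c,r)
for uv in [(320,272),(305,270),(335,272),(291,155),(291,162),(280,165),(303,165),(267,155),(267,165),(320,220)]: print(uv,np.round(at_depth(n,'w2',[uv])[0],4))
w=sel(.45,.6,.05,.16,.1,.13);print('wing',len(w),cv2.minAreaRect(mm(w)))
w=sel(.45,.6,.05,.16,.06,.085);print('body',len(w),cv2.minEnclosingCircle(mm(w)))
w=sel(.48,.56,-.04,.02,.03,.055);print('paddle',len(w),np.median(w[:,2]),cv2.minAreaRect(mm(w)),w.min(0),w.max(0))
p=cv2.imread('pics/w2.png'); cv2.imwrite('pics/w2a.png',cv2.resize(p[140:350,230:410],None,fx=3,fy=2.85,interpolation=cv2.INTER_CUBIC))
E
```

```text
panel 1243 0.06751085406388019 ((553.193603515625, -38.93501663208008), (170.81900024414062, 8.585457801818848), 2.3745789527893066)
dryer yaw fit 2.4492605121514193
rim 3839 [0.05616978 0.05741266 0.06909342 0.07089696 0.0718508 ]
rim circ (557.8806762695312, -147.69845581054688) 44.2132568359375
(320, 272) [ 0.5595 -0.1469  0.0579]
(305, 270) [ 0.5418 -0.1453  0.0572]
(335, 272) [ 0.5773 -0.1465  0.0575]
(291, 155) [ 0.5226 -0.0113  0.0443]
(291, 162) [ 0.5227 -0.0192  0.0445]
(280, 165) [ 0.5105 -0.0228  0.0454]
(303, 165) [ 0.5362 -0.0219  0.0456]
(267, 155) [ 0.4959 -0.0122  0.0444]
(267, 165) [ 0.4959 -0.0234  0.0453]
(320, 220) [ 0.5577 -0.0947  0.0219]
wing 1047 ((525.3590698242188, 108.57183074951172), (15.106155395507812, 45.93463134765625), 62.05142593383789)
body 2645 ((525.6332397460938, 108.7066650390625), 33.83836364746094)
paddle 1375 0.044235102863760256 ((518.9779052734375, -20.929521560668945), (79.0916976928711, 32.01045227050781), 2.386457681655884) [ 0.48011028 -0.03841173  0.0301431 ] [ 0.55913245 -0.00520069  0.05498304]
```

View pics/w2a.png

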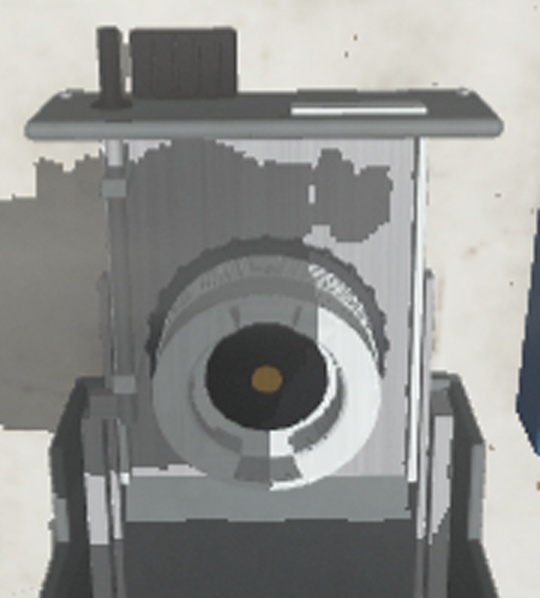

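Request:
{"name": "drive_tool", "arguments": {"plan": [[1, [-0.005, 0.02, 0], 10], [1, [-0.005, 0.02, 0], 10], [1, [-0.005, 0.02, -0.02], 10], [1, [-0.005, 0.02, -0.02], 10], [1, [-0.005, 0.02, -0.03], 10], [1, [-0.0045, 0.0237, -0.03], 10], [1, [0, 0, -0.04], 0], [1, [0, 0, -0.02], 0], [1, [0, 0, 0], 0]], "grip_force": 80}}

```text
time: 3.38
ee_pos: [0.5231, 0.1088, 0.152]
tcp_rot: [-179.9, -0.1, 152.2]
wrist_force: [0.1, 0.6, 1.0]
opening: 0.085
```

```bash
python3 - <<'E'
from h import *
snap('wrist','w3')
n='wrist';C=cloud(n,'w3'); d=np.load(f'pics/w3_d.npy')>0
def sel(x0,x1,y0,y1,z0,z1): 
    return C[d&(C[...,0]>x0)&(C[...,0]<x1)&(C[...,1]>y0)&(C[...,1]<y1)&(C[...,2]>z0)&(C[...,2]<z1)]
mm=lambda w:(w[:,:2]*1000).astype(np.float32)
w=sel(.48,.57,.06,.155,.105,.116);print('wing',len(w),np.median(w[:,2]),cv2.minAreaRect(mm(w)))
w=sel(.48,.57,.06,.155,.06,.085);print('body',len(w),cv2.minEnclosingCircle(mm(w)))
E
```

```text
wing 2448 0.11188405782576664 ((524.6266479492188, 109.35316467285156), (14.91744613647461, 45.460960388183594), 62.516258239746094)
body 7096 ((524.33984375, 109.4864501953125), 33.77238464355469)
```

View pics/w3.png

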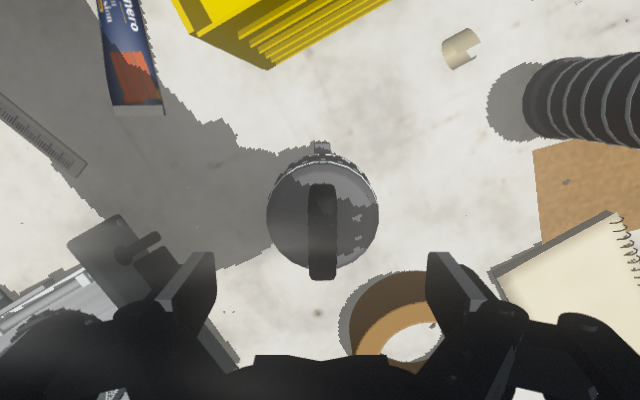

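The wing sits at (321,232), centred between the fingers and aligned with them.

Request:
{"name": "drive_tool", "arguments": {"plan": [[1, [0.001, -0.0005, -0.02], 0], [1, [0, 0, -0.015], 0], [1, [0, 0, -0.007], 0], [0, [0, 0, 0], 0], [0, [0, 0, 0], 0], [0, [0, 0, 0], 0], [0, [0, 0, 0], 0], [0, [0, 0, 0], 0]], "grip_force": 80}}

```text
time: 4.42
ee_pos: [0.5255, 0.1081, 0.1118]
tcp_rot: [180.0, 0.1, 152.0]
wrist_force: [1.1, 0.5, 3.5]
opening: 0.0124
```

Request:
{"name": "drive_tool", "arguments": {"plan": [[0, [0, 0, 0.02], 0], [0, [0, 0, 0.045], 0], [0, [0, -0.02, 0.035], -5], [0, [0.0045, -0.04, 0], -10], [0, [0.0055, -0.045, 0], -10], [0, [0.0055, -0.045, 0], -10], [0, [0.0055, -0.045, 0], -10], [0, [0.0055, -0.036, 0], -10], [0, [0.005, -0.025, 0], -4.6], [0, [0, 0, 0], 0]]}}

```text
time: 5.68
ee_pos: [0.5564, -0.1495, 0.2103]
tcp_rot: [-179.9, -0.0, 92.2]
wrist_force: [-0.3, 0.5, -2.8]
opening: 0.012
```

```bash
python3 - <<'E'
from h import *
snap('wrist','w4'); print(monitor.get_obs()['ee_pos'],monitor.get_obs()['wrist_force'])
n='wrist';C=cloud(n,'w4'); d=np.load(f'pics/w4_d.npy')>0
def sel(x0,x1,y0,y1,z0,z1): 
    return C[d&(C[...,0]>x0)&(C[...,0]<x1)&(C[...,1]>y0)&(C[...,1]<y1)&(C[...,2]>z0)&(C[...,2]<z1)]
mm=lambda w:(w[:,:2]*1000).astype(np.float32)
w=sel(.5,.61,-.2,-.1,.155,.187);print('body',len(w),cv2.minEnclosingCircle(mm(w)),w[:,2].max())
w=sel(.5,.61,-.2,-.08,.205,.22);print('wing',len(w),cv2.minAreaRect(mm(w)))
w=sel(.45,.65,-.055,-.02,.062,.072);print('panel',len(w),np.median(w[:,2]),cv2.minAreaRect(mm(w)))
E
```

```text
[ 0.55632803 -0.14846918  0.21044136] [ 0.53153316 -0.50761719 -2.58103159]
body 8351 ((558.3607788085938, -145.21568298339844), 33.62989044189453) 0.1869607670097865
wing 5026 ((558.3795166015625, -146.9914093017578), (41.82391357421875, 36.48928451538086), 54.104122161865234)
panel 3226 0.0677496665496515 ((553.1635131835938, -39.65714645385742), (172.2904052734375, 8.490936279296875), 2.3856678009033203)
```

View pics/w4.png

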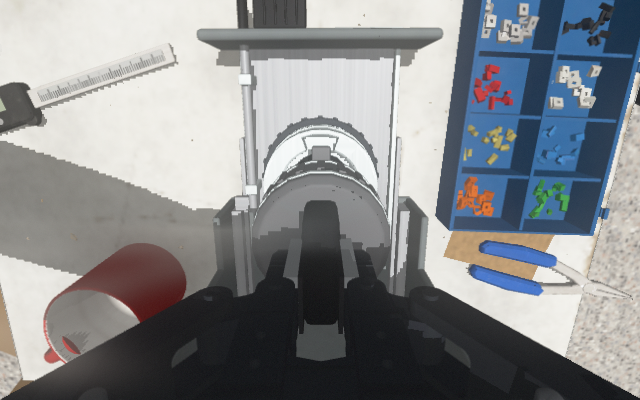

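```bash
python3 - <<'E'
from h import *
from scipy.optimize import least_squares
C=cloud('wrist','w4')
print([ (v,np.round(C[v,321],4).tolist()) for v in range(138,182,2)])
w=C.reshape(-1,3); m=(abs(w[:,0]-.557)<.04)&(w[:,1]>-.16)&(w[:,1]<-.09)
for z0,z1 in((.138,.150),(.15,.16),(.16,.17),(.17,.178),(.178,.186)):
    s=w[m&(w[:,2]>z0)&(w[:,2]<z1)]
    if len(s)<30: continue
    f=least_squares(lambda p:np.hypot(s[:,0]-p[0],s[:,1]-p[1])-p[2],[.557,-.148,.033],loss='soft_l1',f_scale=.001); print(z0,len(s),f.x)
d=cv2.imread('pics/w4.png'); cv2.imwrite('pics/w4a.png',cv2.resize(d[110:220,240:400],None,fx=5,fy=5))
E
```

```text
[(138, [0.5572, -0.113, 0.0521]), (140, [0.5572, -0.1146, 0.0519]), (142, [0.5573, -0.1163, 0.0508]), (144, [0.5573, -0.1178, 0.0513]), (146, [0.5571, -0.1115, 0.1099]), (148, [0.5571, -0.1126, 0.1109]), (150, [0.5572, -0.1138, 0.1116]), (152, [0.5572, -0.1151, 0.1108]), (154, [0.5573, -0.1162, 0.1123]), (156, [0.5573, -0.1177, 0.1107]), (158, [0.5574, -0.1186, 0.1127]), (160, [0.5572, -0.113, 0.1522]), (162, [0.5572, -0.1132, 0.1566]), (164, [0.5572, -0.1131, 0.1627]), (166, [0.5572, -0.1131, 0.1678]), (168, [0.5572, -0.1137, 0.1695]), (170, [0.5572, -0.1141, 0.1722]), (172, [0.5572, -0.1147, 0.1741]), (174, [0.5572, -0.1147, 0.1783]), (176, [0.5573, -0.1155, 0.1788]), (178, [0.5573, -0.1163, 0.1795]), (180, [0.5573, -0.117, 0.1804])]
0.138 196 [ 0.55836175 -0.14721654  0.03303702]
0.15 338 [ 0.55836365 -0.14804456  0.03387627]
0.16 435 [ 0.55834382 -0.14831442  0.03424778]
0.17 639 [ 0.55833367 -0.14749504  0.03308789]
0.178 7018 [ 0.55831889 -0.14647387  0.02565325]
```

View pics/w4a.png

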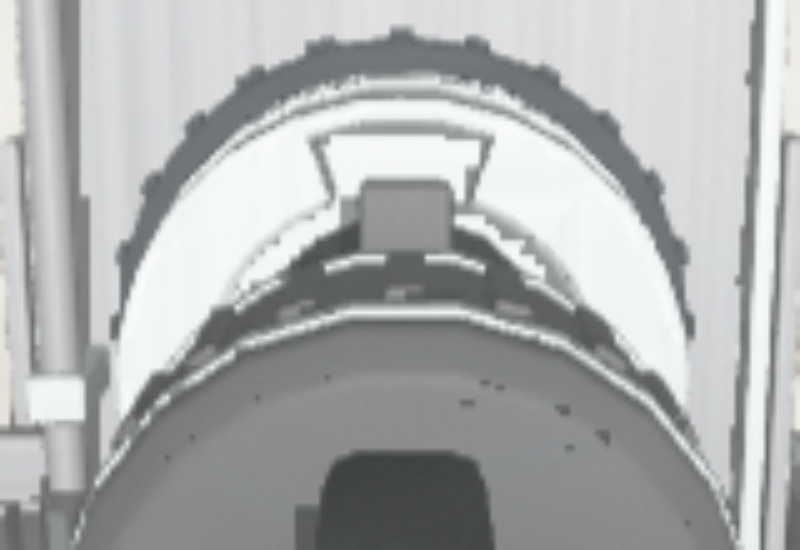

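Request:
{"name": "drive_tool", "arguments": {"plan": [[0, [-0.0004, -0.0006, -0.015], 0.2], [0, [0, 0, -0.012], 0], [0, [0, 0, -0.007], 0], [0, [0, 0, -0.004], 0], [0, [0, 0, 0], 0]]}}

```text
time: 6.35
ee_pos: [0.5562, -0.1485, 0.1731]
tcp_rot: [-180.0, -0.0, 92.6]
wrist_force: [0.1, 0.0, -3.4]
opening: 0.0124
```

Inside the bore with no contact. I'll feel downward from here.

Request:
{"name": "drive_tool", "arguments": {"plan": [[0, [0, 0, -0.003], 0], [0, [0, 0, -0.003], 0], [0, [0, 0, -0.002], 0], [0, [0, 0, 0], 0]]}}

```text
time: 6.85
ee_pos: [0.5564, -0.1487, 0.1657]
tcp_rot: [180.0, 0.0, 92.6]
wrist_force: [-0.2, 0.4, 1.7]
opening: 0.012
```

Request:
{"name": "drive_tool", "arguments": {"plan": [[0, [0, 0, -0.003], 0], [0, [0, 0, -0.003], 0], [0, [0, 0, -0.002], 0], [0, [0, 0, 0], 0]]}}

```text
time: 7.35
ee_pos: [0.5565, -0.1487, 0.1576]
tcp_rot: [179.9, 0.0, 92.6]
wrist_force: [-0.7, -0.2, 5.6]
opening: 0.0123
```

Request:
{"name": "drive_tool", "arguments": {"plan": [[0, [0, 0, -0.002], 0], [0, [0, 0, -0.0015], 0], [0, [0, 0, 0], 0], [0, [0, 0, 0], 0]]}}

```text
time: 7.85
ee_pos: [0.5565, -0.1487, 0.1545]
tcp_rot: [179.9, 0.0, 92.6]
wrist_force: [-1.2, 0.3, 7.3]
opening: 0.012
```

Request:
{"name": "drive_tool", "arguments": {"plan": [[0, [0, 0, -0.001], 0], [0, [0, 0, 0], 0]]}}

```text
time: 8.1
ee_pos: [0.5565, -0.1487, 0.1537]
tcp_rot: [179.9, 0.0, 92.6]
wrist_force: [-1.2, 0.7, 8.2]
opening: 0.012
```

Request:
{"name": "drive_tool", "arguments": {"plan": [[0, [0, 0, -0.001], 0], [0, [0, 0, 0], 0]]}}

```text
time: 8.35
ee_pos: [0.5567, -0.1487, 0.1536]
tcp_rot: [179.9, 0.0, 92.6]
wrist_force: [-2.1, 1.4, 13.8]
opening: 0.0123
```

Request:
{"name": "drive_tool", "arguments": {"plan": [[0, [0, 0, 0], -5], [0, [0, 0, 0], -8], [0, [0, 0, 0], -8], [0, [0, 0, 0], -8], [0, [0, 0, 0], 0]]}}

```text
time: 8.98
ee_pos: [0.5569, -0.1489, 0.1536]
tcp_rot: [179.8, -0.0, 63.5]
wrist_force: [-1.1, 0.1, 13.2]
opening: 0.0122
```

```bash
python3 - <<'E'
from h import *
o=monitor.get_obs(); print(o['torque'],o['wrist_force'],o['q'])
E
```

```text
[ 0.0133266   0.32942388 -0.0428919 ] [-1.12650432  0.08943138 13.1759732 ] [-1.49598883e+01  7.57463339e+00  1.87927636e+00  8.41242172e+01
 -8.25484483e-03  1.01572075e+02]
```

```bash
python3 - <<'E'
from h import *
o=monitor.get_obs(); print(o['tcp_rot'],o['q'],o['qd'],o['time'])
E
```

```text
[ 1.79821586e+02 -2.81064276e-02  6.34680679e+01] [-1.49598883e+01  7.57463339e+00  1.87927636e+00  8.41242172e+01
 -8.25484483e-03  1.01572075e+02] [-0.00262537  0.06794379  0.01638923  0.05936783  0.11791851 -2.08493663] 8.975
```

Request:
{"name": "drive_tool", "arguments": {"plan": [[0, [0, 0, 0], -6], [0, [0, 0, 0], -8], [0, [0, 0, 0], -8], [0, [0, 0, 0], -6], [0, [0, 0, 0], 0]]}}

```text
time: 9.6
ee_pos: [0.5567, -0.1488, 0.1536]
tcp_rot: [179.9, -0.1, 35.5]
wrist_force: [-2.5, 0.0, 12.7]
opening: 0.0122
```

```bash
python3 - <<'E'
from h import *
o=monitor.get_obs(); print(o['torque'],o['wrist_force'],o['tcp_rot'])
E
```

```text
[ 0.10706711  0.51044948 -0.14943838] [-2.45548338  0.01788341 12.66042546] [ 1.79878240e+02 -1.00100190e-01  3.54880366e+01]
```

Request:
{"name": "drive_tool", "arguments": {"plan": [[0, [0, 0, 0], -3], [0, [0, 0, 0], -2], [0, [0, 0, 0], 0]]}}

```text
time: 9.98
ee_pos: [0.5566, -0.1486, 0.1536]
tcp_rot: [179.9, -0.1, 30.6]
wrist_force: [-2.2, 0.4, 14.6]
opening: 0.0122
```

```bash
python3 - <<'E'
from h import *
o=monitor.get_obs(); print(o['torque'],o['wrist_force'],o['tcp_rot'])
E
```

```text
[0.33356647 0.84165146 0.05723026] [-2.1924959   0.4197748  14.59342797] [ 1.79911723e+02 -9.60501971e-02  3.05642833e+01]
```

Request:
{"name": "drive_tool", "arguments": {"plan": [[0, [0, 0, 0], -1.5], [0, [0, 0, 0], 0]]}}

```text
time: 10.22
ee_pos: [0.5565, -0.1486, 0.1536]
tcp_rot: [179.9, -0.1, 29.1]
wrist_force: [-2.8, 0.9, 14.9]
opening: 0.0123
```

```bash
python3 - <<'E'
from h import *
o=monitor.get_obs(); print(o['torque'],o['wrist_force'],o['tcp_rot'])
E
```

```text
[0.36095481 0.90391424 0.02997064] [-2.8142834   0.86516431 14.85822627] [ 1.79919744e+02 -9.42236152e-02  2.90726491e+01]
```

Request:
{"name": "drive_tool", "arguments": {"plan": [[0, [0, 0, 0.002], 0], [0, [0, 0, 0.002], 0], [0, [0, 0, 0.002], 0], [0, [0, 0, 0], 0]]}}

```text
time: 10.72
ee_pos: [0.5564, -0.1486, 0.1583]
tcp_rot: [180.0, -0.0, 29.1]
wrist_force: [-0.1, 0.2, 5.3]
opening: 0.0124
```

```bash
python3 - <<'E'
from h import *
o=monitor.get_obs(); print(o['torque'],o['wrist_force'],o['tcp_rot'])
E
```

```text
[ 0.13109295  0.23536488 -0.00561848] [-0.06806385  0.2130683   5.31499948] [ 1.79978070e+02 -3.73738859e-02  2.90913526e+01]
```

Request:
{"name": "drive_tool", "arguments": {"plan": [[0, [0, 0, 0.002], 0], [0, [0, 0, 0], 0]]}}

```text
time: 10.98
ee_pos: [0.5563, -0.1486, 0.1601]
tcp_rot: [180.0, -0.0, 29.1]
wrist_force: [-0.8, 0.4, 5.6]
opening: 0.0121
```

Request:
{"name": "drive_tool", "arguments": {"plan": [[0, [0, 0, 0.001], 0], [0, [0, 0, 0], 0]]}}

```text
time: 11.22
ee_pos: [0.5563, -0.1486, 0.1607]
tcp_rot: [-180.0, -0.0, 29.1]
wrist_force: [0.2, 1.5, 2.2]
opening: 0.0127
```

Request:
{"name": "drive_tool", "arguments": {"plan": [[0, [0, 0, 0.0005], 0], [0, [0, 0, 0], 0]]}}

```text
time: 11.48
ee_pos: [0.5562, -0.1486, 0.1607]
tcp_rot: [-180.0, 0.0, 29.1]
wrist_force: [2.4, 0.3, -3.0]
opening: 0.0123
```

```bash
python3 - <<'E'
from h import *
o=monitor.get_obs(); print(o['torque'],o['wrist_force'],o['tcp_rot'])
E
```

```text
[ 0.10330913 -0.49388637 -0.02219287] [ 2.41590544  0.32310849 -2.96304874] [-1.79971244e+02  2.38404827e-02  2.90860184e+01]
```

Request:
{"name": "drive_tool", "arguments": {"plan": [[0.4, [0, 0, 0], 0], [0.4, [0, 0, 0], 0], [0.4, [0, 0, 0], 0], [0.4, [0, 0, 0.02], 0], [0.4, [0, 0.01, 0.04], 0], [0.4, [0, 0.03, 0.04], 5], [0.4, [0, 0.05, 0.03], 10], [0.4, [0, 0.05, 0.01], 10], [0.4, [0, 0.03, 0], 10], [0.4, [0, 0, 0], 10]]}}

```text
time: 12.72
ee_pos: [0.5562, 0.0235, 0.3016]
tcp_rot: [180.0, -0.0, 74.6]
wrist_force: [1.1, -1.1, -1.0]
opening: 0.0341
```

```bash
python3 - <<'E'
from h import *
snap('wrist','w5')
E
```

```text
(no output)
```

View pics/w5.png

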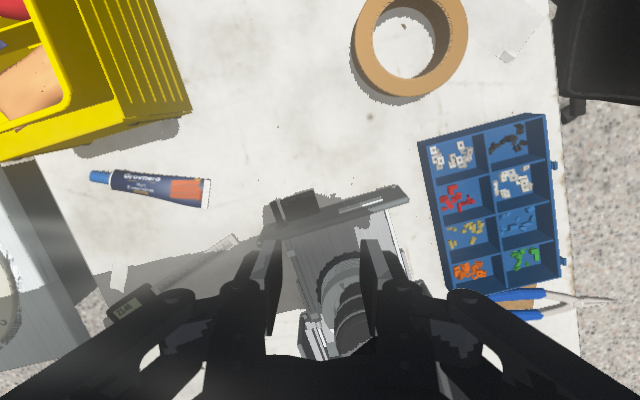

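```bash
python3 - <<'E'
from h import *
snap('top','t5');snap('scene','s5')
for n,f in(('wrist','w5'),('top','t5'),('scene','s5')):
    C=cloud(n,f).reshape(-1,3); 
    w=C[(abs(C[:,0]-.557)<.05)&(abs(C[:,1]+.148)<.05)&(C[:,2]>.15)&(C[:,2]<.18)]
    print(f,len(w)); 
    if len(w)>5: print(np.percentile(w[:,2],[50,90]),cv2.minAreaRect((w[:,:2]*1000).astype(np.float32)))
    w=C[(abs(C[:,0]-.557)<.05)&(abs(C[:,1]+.148)<.05)&(C[:,2]>.11)&(C[:,2]<.14)]
    print(len(w),cv2.minEnclosingCircle((w[:,:2]*1000).astype(np.float32)))
d=cv2.imread('pics/s5.png'); e=cv2.imread('pics/t5.png')
cv2.imwrite('pics/c5.png',np.hstack([cv2.resize(d[100:250,260:380],(480,600)),cv2.resize(e[150:270,300:360+4],(320,600))]))
E
```

```text
w5 43
[0.1525599  0.15674053] ((562.3722534179688, -139.06890869140625), (11.228665351867676, 2.3493642807006836), 31.786357879638672)
1482 ((547.437255859375, -135.0045623779297), 27.842077255249023)
t5 89
[0.15827317 0.16068821] ((557.5162353515625, -150.1025848388672), (46.05642318725586, 14.439355850219727), 30.342670440673828)
394 ((558.0171508789062, -149.1900177001953), 34.55619812011719)
s5 63
[0.15675776 0.15954229] ((556.75341796875, -144.08612060546875), (43.64085388183594, 17.29859161376953), 29.69550132751465)
253 ((555.771728515625, -140.49920654296875), 33.415367126464844)
```

View pics/c5.png

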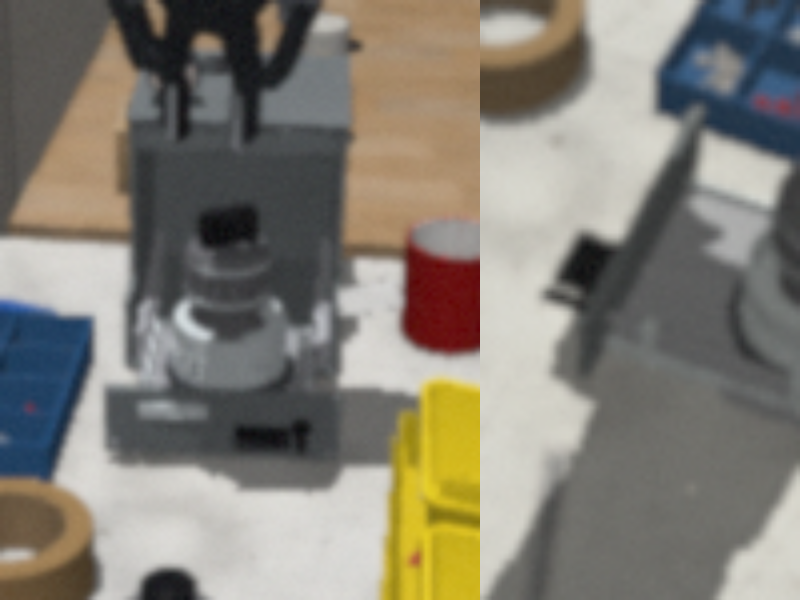

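Request:
{"name": "drive_tool", "arguments": {"plan": [[0, [-0.01, -0.015, -0.04], 8], [0, [-0.01, -0.0145, -0.05], 9.8], [0, [-0.0062, -0.015, -0.05], 0], [0, [0, 0, -0.04], 0], [0, [0, 0, -0.025], 0], [0, [0, 0, -0.012], 0], [0, [0, 0, 0], 0]], "grip_force": 40}}

```text
time: 13.75
ee_pos: [0.5299, -0.0234, 0.0841]
tcp_rot: [-180.0, -0.0, 91.8]
wrist_force: [0.4, 0.1, -0.6]
opening: -0.0002
```

```bash
python3 - <<'E'
from h import *
snap('wrist','w6')
o=monitor.get_obs(); print(o['torque'],o['wrist_force'],o['tcp_rot'],o['ee_pos'])
E
```

```text
[ 0.02689566  0.04437503 -0.02614721] [-0.05768116 -0.15818566  0.41981138] [1.79960655e+02 2.85115995e-03 9.17915270e+01] [ 0.53035861 -0.02330836  0.08503373]
```

View pics/w6.png

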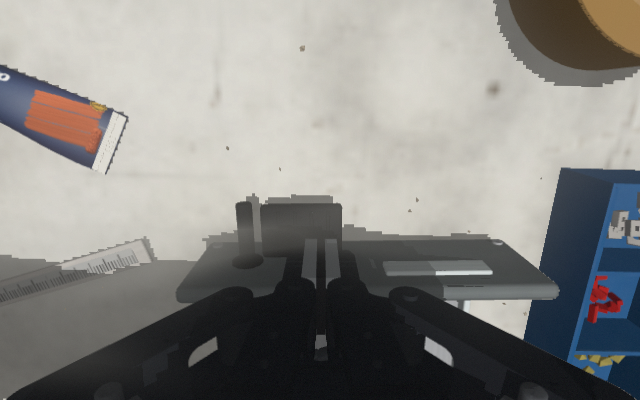

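Request:
{"name": "drive_tool", "arguments": {"plan": [[0, [0.002, 0.002, -0.008], 0], [0, [0, 0, -0.006], 0], [0, [0, 0, -0.004], 0], [0, [0, 0, -0.002], 0], [0, [0, 0, 0], 0]]}}

```text
time: 14.42
ee_pos: [0.532, -0.0211, 0.0644]
tcp_rot: [-180.0, -0.0, 91.9]
wrist_force: [-1.1, 1.0, 2.9]
opening: 0.0001
```

Request:
{"name": "drive_tool", "arguments": {"plan": [[0, [0, 0, -0.003], 0], [0, [0, 0, -0.002], 0], [0, [0, 0, 0], 0]]}}

```text
time: 14.8
ee_pos: [0.5321, -0.0211, 0.0593]
tcp_rot: [180.0, -0.0, 91.9]
wrist_force: [-1.0, -0.4, 3.7]
opening: -0.0006
```

Request:
{"name": "drive_tool", "arguments": {"plan": [[0, [0, 0, -0.002], 0], [0, [0, 0, -0.002], 0], [0, [0, 0, 0], 0]]}}

```text
time: 15.18
ee_pos: [0.532, -0.0212, 0.0552]
tcp_rot: [-180.0, 0.0, 91.9]
wrist_force: [-1.2, -0.6, 4.6]
opening: 0.0001
```

Request:
{"name": "drive_tool", "arguments": {"plan": [[0, [0, 0, -0.001], 0], [0, [0, 0, -0.001], 0], [0, [0, 0, 0], 0]]}}

```text
time: 15.55
ee_pos: [0.5321, -0.0211, 0.0533]
tcp_rot: [180.0, 0.0, 91.9]
wrist_force: [-1.9, -0.2, 4.8]
opening: 0.0001
```

Request:
{"name": "drive_tool", "arguments": {"plan": [[0, [0, 0, -0.001], 0], [0, [0, 0, 0], 0]]}}

```text
time: 15.8
ee_pos: [0.5321, -0.0211, 0.0523]
tcp_rot: [180.0, 0.0, 91.9]
wrist_force: [-0.4, 0.7, 5.8]
opening: 0.0
```

Request:
{"name": "drive_tool", "arguments": {"plan": [[0, [0, 0, -0.001], 0], [0, [0, 0, 0], 0]]}}

```text
time: 16.05
ee_pos: [0.5322, -0.0212, 0.0514]
tcp_rot: [180.0, 0.0, 91.9]
wrist_force: [-1.1, 0.5, 5.5]
opening: -0.0001
```

Request:
{"name": "drive_tool", "arguments": {"plan": [[0, [0, -0.002, 0], 0], [0, [0, -0.002, 0], 0], [0, [0, -0.002, 0], 0], [0, [0, 0, 0], 0]]}}

```text
time: 16.55
ee_pos: [0.5323, -0.0274, 0.0514]
tcp_rot: [180.0, 0.0, 91.9]
wrist_force: [0.6, 1.3, 5.2]
opening: -0.0001
```

Request:
{"name": "drive_tool", "arguments": {"plan": [[0, [0, -0.003, 0], 0], [0, [0, -0.003, 0], 0], [0, [0, 0, 0], 0]]}}

```text
time: 16.92
ee_pos: [0.5323, -0.0336, 0.0514]
tcp_rot: [180.0, 0.0, 91.9]
wrist_force: [2.6, 0.4, 4.6]
opening: -0.0002
```

Request:
{"name": "drive_tool", "arguments": {"plan": [[0, [0, -0.004, 0], 0], [0, [0, -0.004, 0], 0], [0, [0, 0, 0], 0]]}}

```text
time: 17.3
ee_pos: [0.5325, -0.0417, 0.0515]
tcp_rot: [179.9, 0.0, 91.9]
wrist_force: [5.3, -0.9, 5.0]
opening: -0.0001
```

```bash
python3 - <<'E'
from h import *
snap('wrist','w7');snap('top','t7')
o=monitor.get_obs(); print(o['torque'],o['wrist_force'],o['tcp_rot'],o['ee_pos'])
C=cloud('wrist','w7').reshape(-1,3)
w=C[(C[:,0]>.57)&(C[:,0]<.635)&(C[:,1]>-.08)&(C[:,1]<-.02)&(abs(C[:,2]-.067)<.005)]
print(len(w),cv2.minAreaRect((w[:,:2]*1000).astype(np.float32)))
E
```

```text
[-0.29566522 -1.06032584  0.01981598] [ 5.24379718 -1.98849425  4.25298439] [1.79950082e+02 6.11853788e-02 9.18580020e+01] [ 0.53244657 -0.0416687   0.0514767 ]
2203 ((603.3710327148438, -56.63123321533203), (63.46772003173828, 9.042006492614746), 2.7862648963928223)
```

View pics/w7.png

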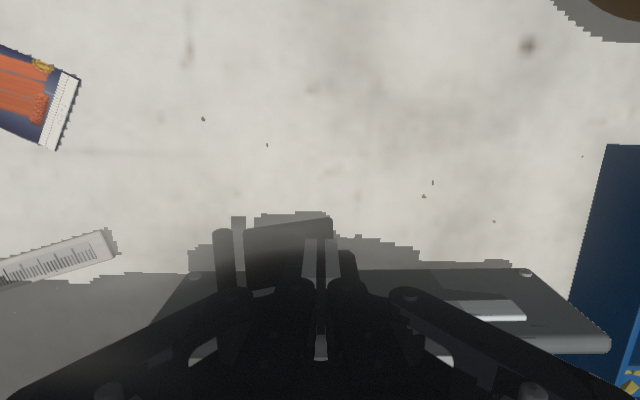

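Request:
{"name": "drive_tool", "arguments": {"plan": [[0, [0.001, -0.006, 0.001], 0], [0, [0.0007, -0.01, 0.001], 0], [0, [0.0005, -0.012, 0.001], 0], [0, [0.0005, -0.012, 0], 0], [0, [0.0005, -0.012, 0], 0], [0, [0.0005, -0.012, 0], 0], [0, [0.0004, -0.01, 0], 0], [0, [0, 0, 0], 0]]}}

```text
time: 18.4
ee_pos: [0.5361, -0.1165, 0.0543]
tcp_rot: [-180.0, 0.1, 91.8]
wrist_force: [2.1, -2.4, 3.5]
opening: -0.0003
```

Request:
{"name": "drive_tool", "arguments": {"plan": [[0, [0.0004, -0.008, 0], 0], [0, [0.0004, -0.008, 0], 0], [0, [0.0003, -0.006, 0], 0], [0, [0.0001, -0.004, 0], 0], [0, [0, 0, 0], 0]]}}

```text
time: 19.02
ee_pos: [0.5373, -0.1417, 0.0542]
tcp_rot: [-180.0, 0.0, 91.9]
wrist_force: [0.7, -1.8, 4.8]
opening: -0.0005
```

```bash
python3 - <<'E'
from h import *
snap('wrist','w8');snap('scene','s8')
C=cloud('wrist','w8').reshape(-1,3)
w=C[(C[:,0]>.57)&(C[:,0]<.645)&(C[:,1]>-.2)&(C[:,1]<-.1)&(abs(C[:,2]-.067)<.005)]
print(len(w),cv2.minAreaRect((w[:,:2]*1000).astype(np.float32)))
d=cv2.imread('pics/s8.png');cv2.imwrite('pics/c8.png',cv2.resize(d[90:240,240:400],(640,600)))
E
```

```text
2701 ((612.6298828125, -154.29428100585938), (22.18918800354004, 69.14476013183594), 78.61283111572266)
```

View pics/w8.png

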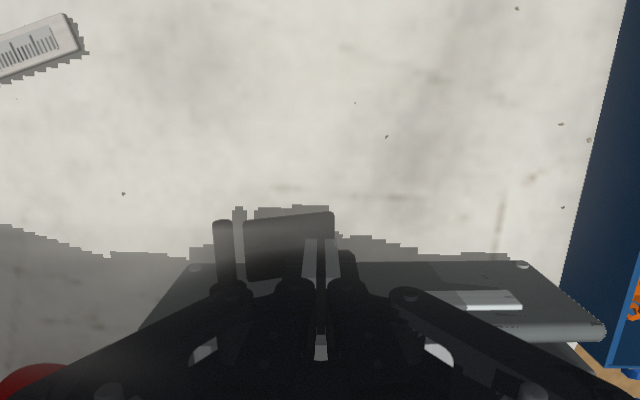

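View pics/c8.png

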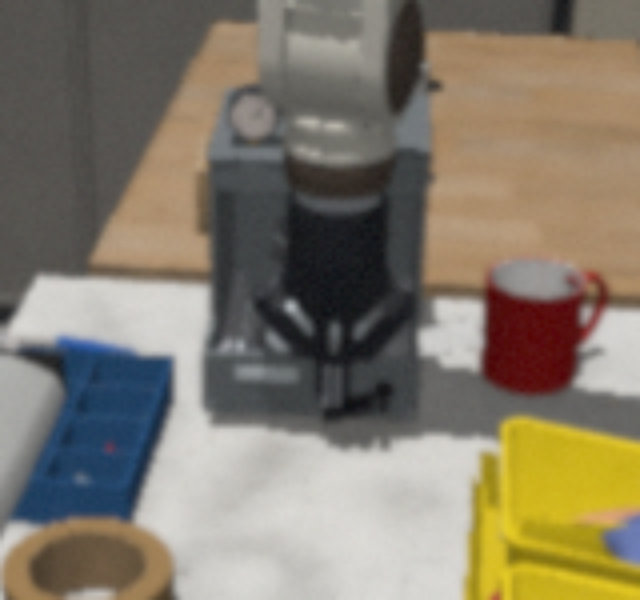

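Request:
{"name": "drive_tool", "arguments": {"plan": [[0, [0.0001, -0.003, 0], 0], [0, [0.0001, -0.003, 0], 0], [0, [0, 0, 0], 0]]}}

```text
time: 19.5
ee_pos: [0.5375, -0.1473, 0.0542]
tcp_rot: [-180.0, 0.0, 91.9]
wrist_force: [0.7, 0.3, 4.4]
opening: -0.0
```

Request:
{"name": "drive_tool", "arguments": {"plan": [[0, [0, -0.002, 0], 0], [0, [0, -0.002, 0], 0], [0, [0, 0, 0], 0]]}}

```text
time: 19.88
ee_pos: [0.5377, -0.1513, 0.0543]
tcp_rot: [180.0, 0.0, 91.9]
wrist_force: [1.4, 0.4, 3.8]
opening: -0.0003
```

Request:
{"name": "drive_tool", "arguments": {"plan": [[0, [0, -0.002, 0], 0], [0, [0, -0.002, 0], 0], [0, [0, 0, 0], 0]]}}

```text
time: 20.25
ee_pos: [0.5377, -0.1545, 0.0543]
tcp_rot: [180.0, -0.1, 91.9]
wrist_force: [2.3, 6.8, 3.8]
opening: -0.0
```

```bash
python3 - <<'E'
from h import *
snap('wrist','w9')
print(monitor.get_obs()['wrist_force'],monitor.get_obs()['torque'])
C=cloud('wrist','w9').reshape(-1,3)
w=C[(C[:,0]>.59)&(C[:,0]<.625)&(C[:,1]>-.2)&(C[:,1]<-.1)&(abs(C[:,2]-.067)<.003)]
print(len(w),np.percentile(w[:,1],[0,5,25,50,75,95,100]),cv2.minAreaRect((w[:,:2]*1000).astype(np.float32)))
E
```

```text
[2.46159413 6.452295   3.55333241] [ 1.26929845 -0.4832683   0.04364146]
1111 [-0.17014198 -0.16849722 -0.16583276 -0.16422849 -0.16337242 -0.16251463
 -0.16159092] ((612.6127319335938, -166.1926727294922), (24.860437393188477, 8.38988208770752), 2.679713010787964)
```

Request:
{"name": "drive_tool", "arguments": {"plan": [[0, [0, -0.002, 0], 0], [0, [0, -0.001, 0], 0], [0, [0, 0, 0], 0]]}}

```text
time: 20.68
ee_pos: [0.5377, -0.1546, 0.0544]
tcp_rot: [180.0, -0.4, 92.1]
wrist_force: [2.7, 24.0, 7.7]
opening: -0.0001
```

Hard stop reached. I'll relieve the push first, then lift straight off so the paddle isn't dragged back.

Request:
{"name": "drive_tool", "arguments": {"plan": [[0, [0, 0.003, 0], 0], [0, [0, 0.0005, 0.006], 0], [0, [0, 0, 0.015], 0], [0, [0, 0.005, 0.04], 0], [0, [0, 0.03, 0.05], 0], [0, [0, 0.05, 0.05], 0], [0, [0, 0.06, 0.03], 0], [0, [0, 0.03, 0], 0], [0, [0, 0, 0], 0]]}}

```text
time: 21.8
ee_pos: [0.5375, 0.0116, 0.2386]
tcp_rot: [179.9, 0.0, 92.0]
wrist_force: [-0.7, -0.6, -0.3]
opening: 0.0
```

```bash
python3 - <<'E'
from h import *
snap('wrist','wa');snap('scene','sa');snap('top','ta')
print(monitor.get_obs()['wrist_force'])
for n,f in(('wrist','wa'),('scene','sa'),('top','ta')):
    C=cloud(n,f).reshape(-1,3)
    w=C[(C[:,0]>.46)&(C[:,0]<.66)&(C[:,1]>-.178)&(C[:,1]<-.15)&(abs(C[:,2]-.067)<.003)]
    print(f,len(w),cv2.minAreaRect((w[:,:2]*1000).astype(np.float32)) if len(w)>3 else '')
    w=C[(abs(C[:,0]-.562)<.05)&(C[:,1]<-.225)&(C[:,1]>-.32)&(C[:,2]>.15)&(C[:,2]<.18)]
    print(len(w),np.round(w[:,2].max(),3) if len(w) else '',cv2.minAreaRect((w[:,:2]*1000).astype(np.float32)) if len(w)>3 else '')
    w=C[(C[:,0]>.48)&(C[:,0]<.6)&(C[:,1]>.2)&(C[:,1]<.38)&(C[:,2]>.03)&(C[:,2]<.17)]
    print('tall',len(w), cv2.minEnclosingCircle((w[:,:2]*1000).astype(np.float32)) if len(w) else '')
d=cv2.imread('pics/sa.png');cv2.imwrite('pics/ca.png',cv2.resize(d[90:240,240:400],(640,600),interpolation=cv2.INTER_CUBIC))
E
```

```text
[0.18247111 0.66455413 0.39682107]
wa 107 ((546.0839233398438, -168.88156127929688), (12.900351524353027, 8.32876968383789), 1.1621538400650024)
0  
tall 0 
sa 64 ((555.4668579101562, -167.3113250732422), (168.03550720214844, 18.15732192993164), 0.6822852492332458)
1 0.154 
tall 1170 ((544.4944458007812, 300.0782775878906), 29.04883575439453)
ta 123 ((556.22998046875, -171.29278564453125), (12.507673263549805, 169.2654266357422), 89.97858428955078)
0  
tall 159 ((543.4085693359375, 289.277587890625), 24.741188049316406)
```

View pics/ca.png

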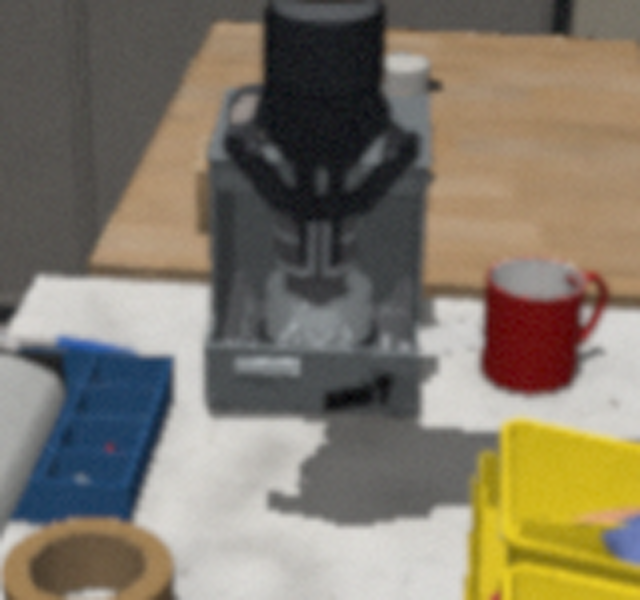

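View pics/wa.png

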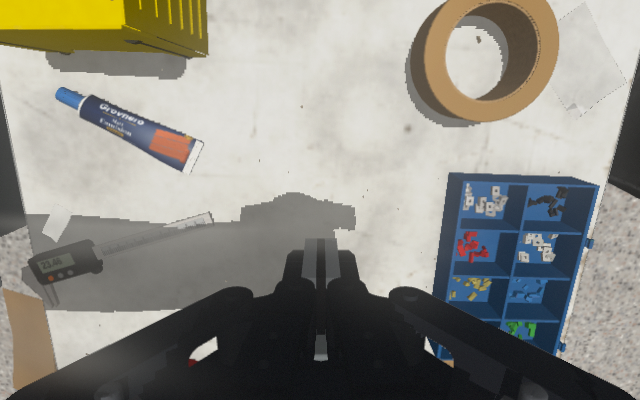

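Request:
{"name": "drive_tool", "arguments": {"plan": [[0, [-0.04, 0.01, 0.01], 0], [0, [-0.05, 0.01, 0], 0], [0, [-0.05, 0.01, 0], 0], [0, [-0.04, 0, 0], 0], [0, [0, 0, 0], 0]]}}

```text
time: 22.58
ee_pos: [0.3559, 0.0396, 0.2482]
tcp_rot: [179.9, 0.0, 91.8]
wrist_force: [1.3, 0.3, 0.7]
opening: 0.0001
```

```bash
python3 - <<'E'
from h import *
snap('scene','sb')
n,f='scene','sb'
C=cloud(n,f).reshape(-1,3)
w=C[(C[:,0]>.46)&(C[:,0]<.66)&(C[:,1]>-.178)&(C[:,1]<-.15)&(abs(C[:,2]-.067)<.003)]
print(f,len(w),cv2.minAreaRect((w[:,:2]*1000).astype(np.float32)))
w=C[(abs(C[:,0]-.562)<.04)&(C[:,1]<-.225)&(C[:,1]>-.32)&(C[:,2]>.147)&(C[:,2]<.18)]
print(len(w),w[:,2].max(),cv2.minAreaRect((w[:,:2]*1000).astype(np.float32)))
d=cv2.imread('pics/sb.png');cv2.imwrite('pics/cb.png',cv2.resize(d[90:240,240:400],(640,600),interpolation=cv2.INTER_CUBIC))
E
```

```text
sb 65 ((555.2625732421875, -167.26393127441406), (167.18142700195312, 20.744382858276367), 0.17792575061321259)
28 0.1576755932600591 ((562.8170776367188, -266.5188293457031), (37.24024200439453, 9.032358169555664), 24.224611282348633)
```

View pics/cb.png

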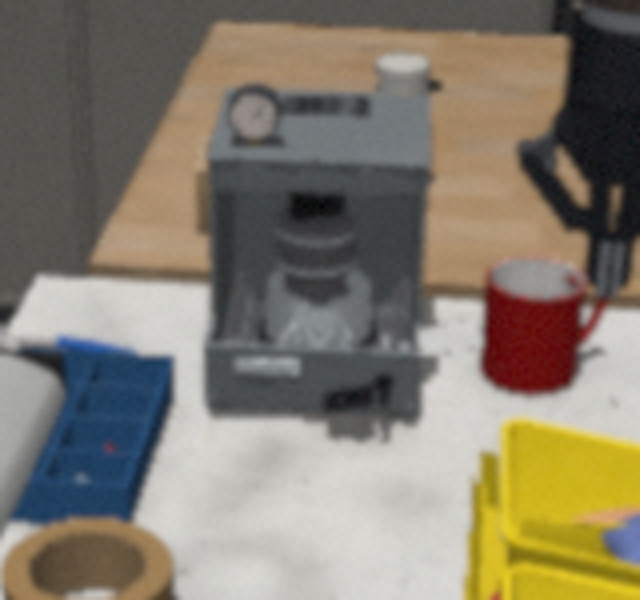

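The drawer is home, with the canister upright inside and the wing still turned. The arm is clear of everything.

```bash
python3 -c "
from workcell import job
print(job.job_done())"
```

```text
the job is handed in; nothing more can be done
None
```

The canister is locked in the socket and the drawer is pushed fully home. I handed the job in at about 22.6 s; no verdict is reported.

- **Loading:** I gripped the canister by its wing and lowered it into the socket with its ears at the gaps. I pressed until the plate's rubber stop was felt, at a reading of about 14 N (roughly 17 N with the weight), well below the 35 N limit.
- **Locking:** I turned it about 63° clockwise. The turning torque showed no sharp rise at the stop, so I relied on the angle. Lifting then met the pocket roof. After release the top camera put the wing about 62° from the gaps and its top at about 0.160 m, which matches the plate being roughly 7 mm down.
- **Drawer:** I pressed the lever down about 13 mm and pushed the drawer to a hard stop, where the force rose to 24 N with no further movement.

**Last checks:**
- The front panel had moved about 130 mm, so the drawer is home.
- The canister stands upright inside the tower.
- The tall canister is where it stood: the scene camera shows it within 1 mm. The top camera read about 6 mm off, but from a partial view.
- The arm is clear of everything.
- The last wing-angle check, with the canister inside the tower, rests on only 28 depth points. It read 24° in the world frame against about 30° before the push, so it is rough; it still means about 68° from the gaps, beyond the required 50°.

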